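# Slide the red pedal cover out over the edge of the work board

## Task

On the raised wooden board lie three flat pedal covers, too wide to be gripped where they lie. Slide the red one flat along the board towards the orange-marked edge until about a third of it sticks out over that edge, square to it, so that it can be picked up there next. Do not lift or tip it off the board, leave the purple and the black cover where they are, and let go of it.

Things in the scene. Friction and masses are not known exactly. Their poses are not given: they have to be found in the camera images.
- red_cover: red effects-pedal cover: a loose flat plate 100 mm (x) by 90 mm (y), 8 mm thick, about 150 g, with black slots and two black holes marked flush on top. Origin: centre of its underside, z up. It starts flat on the board, its x axis square to the orange edge to within 12 degrees, 65 to 105 mm short of its goal, and slides easily (under 3 N) when pushed low on the side away from that edge.
- purple_cover: the purple cover with a grey and black window, same size, weight and origin as the red one; a bystander on the same board, in one of the three places side by side (centres about 160 mm apart, at least 25 mm free between neighbours)
- black_cover: the black cover with three grey round holes, same size, weight and origin; the other bystander on the board
- riser: raised wooden board, fixed: 240 mm (x) by 560 mm (y), flat top 50 mm above its origin. Origin: centre of its footprint on the table, z up; x points away from the robot to within 7 degrees. The orange-marked straight edge is the far long one, at x = +120 mm in its frame, with a 10 mm orange stripe along it; beyond it is free space down to the table.
There are look-alikes about, which are no part of the job. What is meant by the red_cover is not green, and is the smaller of those in its own colour.

How it is judged (in metres and radians):
At the end, for the whole second after the job is handed in: The red cover lies flat and at rest on the board, with 18 to 48 mm of its 100 mm length out over the orange-marked edge (its centre 2 to 32 mm inside the edge), its x axis square to the edge to within 15 degrees, and its centre not within 40 mm of the board's two ends (x of red_cover in the frame of riser between 0.088 and 0.118 m and y of red_cover in the frame of riser between -0.24 and 0.24 m and z of red_cover in the frame of riser between 0.046 and 0.054 m and angle between the x axis of red_cover and the x axis of riser, either way round below 0.262 rad and angle between red_cover's own z axis and vertical below 0.08 rad and linear speed of red_cover below 0.01 m/s); the robot touches nothing.
It fails at once if the red cover is lifted more than 20 mm off the board (z of red_cover in the frame of riser above 0.07 m).
It fails at once if the red cover is tipped by more than 20 degrees (angle between red_cover's own z axis and vertical above 0.35 rad).
It fails at once if the purple cover is moved by more than 15 mm (distance of purple_cover from where it was at the start of the episode above 0.015 m).
It fails at once if the black cover is moved by more than 15 mm (distance of black_cover from where it was at the start of the episode above 0.015 m).
It also fails if it takes over 32 s, if anything falls off the work surface, if the arm or the gripper's body presses on something with over 40 N, if the wrist force passes 120 N, or if a joint passes its speed limit or range.

## Robot

A 7-joint arm with a two-finger parallel gripper is mounted at the origin on the work surface. World frame = base frame: x ahead of the robot, y to its left, z up, the work surface at z = 0. Lengths are in mm, angles in rad, forces in N, time in s.
With the tool pointing down it reaches from about 350 to 900 mm from the base axis. Payload 19.9 kg.
Tool frame: the origin (TCP) lies at the very end of the fingers, on their centre line; the grasp point (between the pads) lies 19 mm behind it; z points along the fingers, y is the line along which they close (so a half turn about z gives the same grasp; the last joint's range is limited). The gripper opens to 85 mm and grips with 20 to 120 N. Pads are 22 mm wide; open, the fingers measure 114 mm over their backs; the gripper's body (76 mm by 85 mm) begins 54 mm behind the grasp point. The pads swing forward as they close: fully open they stand 13 mm farther back than shut.
Start: joints at [-1.198, 0.417, -0.01, 1.614, 0.005, 1.111, -0.053], TCP at [251.867, 571.979, 193.26] pointing down, gripper open.
Joint ranges: [-2.81, 2.81], [-0.39, 2.02], [-1.27, 1.25], [0.06, 2.57], [-1.19, 4.33], [0.19, 2], [-2.82, 2.82]. Speed limits (rad/s): [1.89, 1.89, 2.39, 2.39, 3.01, 3.01, 3.01].

## Interface

Orientations are given as a unit quaternion [w, x, y, z].
In Python, from station import * gives the robot as it stands.
- The arm moves only by the tool apply_moves, never from a script. Its argument "targets" is a list of rows, each an object of numbers: "x", "y", "z": the shift along the world's x, y, z normalised to -1 to 1, where 1 is 500 mm; "rx", "ry", "rz": the turn, a rotation vector about the world's x, y, z normalised to -1 to 1, where 1 is pi/2 rad; "gripper": the closure in counts, from 0 (fully open) to 255 (shut). In form: [{"x": .., "y": .., "z": .., "rx": .., "ry": .., "rz": .., "gripper": ..}, ...]. A call has 1 to 12 rows; each row is the pose to reach, as a shift and turn from the pose commanded when the call began; what a row does not reach only later rows make up. A row lasts 1/10 s, in which the tool goes at most 50 mm and 8.59 degrees, less where a joint would pass 70% of its speed; a pose out of reach is approached as far as the arm can. A call with a number of a shift or a turn outside -1 to 1 is refused whole. A call with a gripper value outside its range is refused whole. The fingers move at their own pace and stop on an object; "force" is the grip in N (left out, the last holds). Time passes only in rows, so rows that repeat a pose let the fingers close. It gives the time, the measured TCP pose, the force, the opening and the grip force at its end, in the units of the state.
- read_state(): the state, without advancing time (a new reading comes with each control period).
- read_camera(name): name is "side" or "top" or "wrist"; returns a dict with "image" (480x640x3 uint8, red, green, blue), "camera_matrix" (3x3 intrinsics, pixels), "cam_to_world" (4x4, takes a point from camera to world coordinates); the wrist camera has in their place "hand_eye" (4x4, takes a point from camera to tool coordinates, whose origin is the TCP and whose axes are the flange's). Camera axes: x right, y down, z forward; pixel columns grow to the right and rows downward; lengths in mm; the calibration is good to about 2 mm. A picture is of the moment at which its call begins: read the wrist's pose just before it. There is no depth.
- finish_job(): hands the job in; it is judged then, once.
The state is a dict: "clock": time; "joint_positions": joint angles; "qd": joint speeds; "joint_torque": joint torques, N m; "position": TCP position; "tool_rot": TCP orientation; "ft_force": force on the tool from outside, world axes, zero at the start; "ft_torque": the same for the moment, N m; "gripper_width": finger opening in mm; "gripper_force": force on a finger pad.
Only numpy, scipy, OpenCV 4.12 (cv2) and the standard library are available. Lean on these libraries where they do the work, as an engineer would, in place of code of your own. Each camera call takes 0.05 s, during which the arm holds its last target. There are 200 camera calls.

## Working session

There is one attempt and no reset: what is moved stays moved. The work goes in short steps, Python scripts to look and compute and a tool call to move; the robot and the scene stay as the last step left them, time stands still between calls to the robot, and variables do not carry over. Pictures are saved under pics/ and viewed, at most 10 in all, crops included, and the job is handed in when it is done.

Besides the shell and the picture viewer there is one more tool, called after ">>>" by a JSON object that holds its "fn" and its "kwargs", one argument or row to a line. apply_moves: Moves the arm, as the interface text tells. Scaled input: -1 to 1 covers 500 mm each way for a shift and pi/2 rad each way for a turn. Its arguments: {"type":"object","properties":{"targets":{"type":"array","items":{"type":"object","properties":{"x":{"type":"number","minimum":-1,"maximum":1},"y":{"type":"number","minimum":-1,"maximum":1},"z":{"type":"number","minimum":-1,"maximum":1},"rx":{"type":"number","minimum":-1,"maximum":1},"ry":{"type":"number","minimum":-1,"maximum":1},"rz":{"type":"number","minimum":-1,"maximum":1},"gripper":{"type":"number"}}}},"force":{"type":"number"}},"required":["targets"]}

```bash
mkdir -p pics; python3 - <<'E'
from station import *
import cv2,numpy as np,pickle
d={}
for n in ("top","side"):
    c=read_camera(n); d[n]=c; cv2.imwrite(f"pics/{n}0.png",c["image"][:,:,::-1]); print(n,np.round(c["camera_matrix"],1).tolist(),np.round(c["cam_to_world"],3).tolist())
pickle.dump(d,open("c0.pkl","wb")); print(read_state())
E
```

```text
top [[443.7, 0.0, 321.7], [0.0, 443.7, 247.2], [0.0, 0.0, 1.0]] [[0.01, -0.991, 0.133, 301.164], [-1.0, -0.011, -0.003, -81.545], [0.005, -0.133, -0.991, 905.617], [0.0, 0.0, 0.0, 1.0]]
side [[595.1, 0.0, 315.7], [0.0, 595.1, 233.1], [0.0, 0.0, 1.0]] [[0.997, -0.044, 0.063, 339.756], [-0.077, -0.592, 0.802, -897.991], [0.002, -0.805, -0.594, 675.009], [0.0, 0.0, 0.0, 1.0]]
{'clock': 0.1, 'joint_positions': array([-1.19752573,  0.4179379 , -0.01027899,  1.61407781,  0.00468863,
        1.11070424, -0.05303839]), 'qd': array([ 1.50667144e-03, -1.61643309e-03,  3.70667277e-05, -3.57686564e-03,
        1.20012936e-03, -9.84862714e-04,  6.57788829e-04]), 'joint_torque': array([ 2.07077974e-03, -8.65832305e+01,  6.80983532e-01, -4.35641634e+01,
        1.93304027e-02,  5.08008117e-03,  1.12447351e-04]), 'position': array([251.74637954, 571.68536219, 192.72342356]), 'tool_rot': array([-7.15773640e-05,  2.05930064e-01,  9.78566556e-01, -5.47187519e-04]), 'ft_force': array([ 0.76200665, -0.07432944, -0.73205583]), 'ft_torque': array([0.00410323, 0.01974124, 0.01584656]), 'gripper_force': 0.0, 'gripper_width': 85.44972184299282}
```

View pics/top0.png

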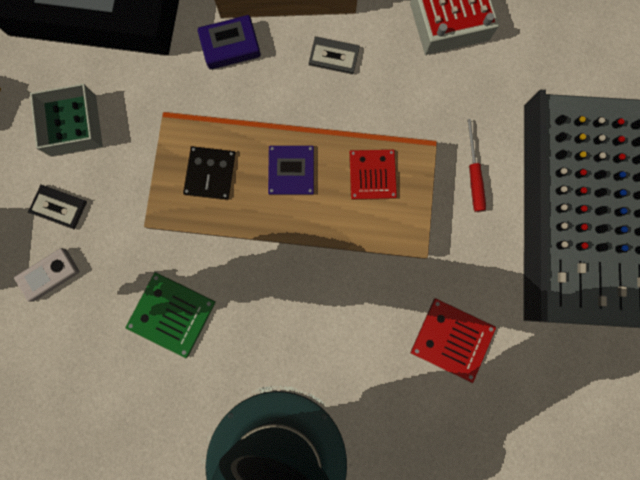

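View pics/side0.png

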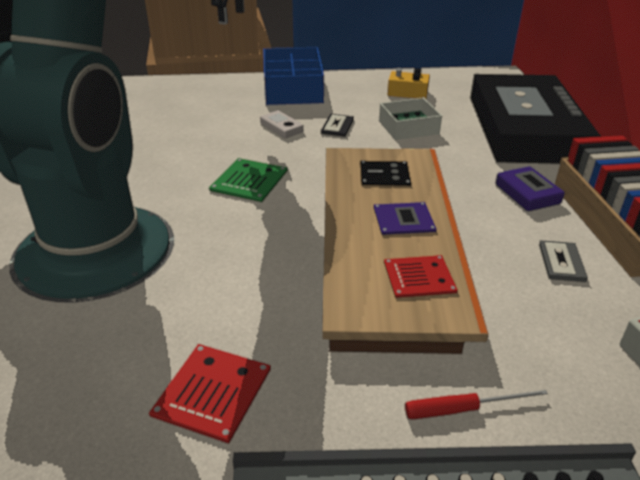

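Top view candidates: red on the board (374,174), a larger red one on the table (453,340), and a green one (170,315). The small red one on the board fits: it isn't green, and it is the smaller of the two reds. Purple is at (292,170), black at (210,172), and the orange edge runs along the top of the board from (163,114) to (436,143). In the side view the red cover is at (422,276). Next I measure and take the crop.

```bash
cat > h.py <<'E'
import cv2,numpy as np
def ray(c,p):
    M=c["cam_to_world"];d=M[:3,:3]@np.linalg.inv(c["camera_matrix"])@[p[0],p[1],1];return M[:3,3],d/np.linalg.norm(d)
def plane(c,p,z):
    o,d=ray(c,p);return (o+d*(z-o[2])/d[2])
def tri(a,p,b,q):
    o,d=ray(a,p);u,e=ray(b,q);s=np.linalg.lstsq(np.c_[d,-e],u-o,rcond=None)[0]
    A=o+s[0]*d;B=u+s[1]*e;return (A+B)/2,np.linalg.norm(A-B)
def mask(im,lo,hi,roi):
    h=cv2.cvtColor(im,cv2.COLOR_RGB2HSV).astype(int);h[...,0]=(h[...,0]+30)%180
    m=np.all((h>=lo)&(h<=hi),axis=2).astype(np.uint8)*255
    z=np.zeros_like(m);x0,y0,x1,y1=roi;z[y0:y1,x0:x1]=m[y0:y1,x0:x1]
    return cv2.morphologyEx(z,cv2.MORPH_CLOSE,np.ones((9,9)))
def quad(m):
    k=max(cv2.findContours(m,0,cv2.CHAIN_APPROX_NONE)[0],key=cv2.contourArea)
    hull=cv2.convexHull(k)
    return cv2.approxPolyN(hull,4,ensure_convex=True).reshape(-1,2).astype(float),cv2.contourArea(k)
RED=([22,150,60],[34,255,255])
E
python3 - <<'E'
import pickle;from h import *
d=pickle.load(open("c0.pkl","rb"));t,s=d["top"],d["side"]
Q={}
for n,c,roi in(("top",t,(330,140,410,210)),("side",s,(375,245,465,305))):
    q,a=quad(mask(c["image"],*RED,roi));Q[n]=q;print(n,a,q.tolist())
    w=np.array([plane(c,p,58) for p in q]);print(np.round(w[:,:2]).tolist(),w.mean(0).round(1),[round(np.linalg.norm(w[i]-w[i-1])) for i in range(4)])
print("tri centre",tri(t,Q["top"].mean(0),s,Q["side"].mean(0)))
q,a=quad(mask(t["image"],*RED,(400,290,510,390)));w=np.array([plane(t,p,5) for p in q]);print("decoy",[round(np.linalg.norm(w[i]-w[i-1])) for i in range(4)])
# orange edge & board corners
im=t["image"];h=cv2.cvtColor(im,cv2.COLOR_RGB2HSV);print(h[129,300],h[126:134,300].tolist(),h[174,352].tolist())
# tri board corners by eye
for a,b in(((163,113),(434,149)),((437,142),(487,332))):print("corner",tri(t,a,s,b))
for a in((163,113),(437,142),(430,258),(145,228)):print(plane(t,a,50).round(1))
cr=np.hstack([cv2.resize(t["image"][100:220,330:450],(400,400)),cv2.resize(t["image"][285:405,395:515],(400,400))])
cv2.imwrite("pics/crop.png",cr[:,:,::-1])
E
```

```text
top 2081.0 [[394.0, 150.0], [396.0, 198.0], [351.0, 198.0], [349.0, 150.0]]
[[612.0, -226.0], [514.0, -229.0], [513.0, -141.0], [611.0, -137.0]] [ 562.3 -183.1   58. ] [89, 98, 88, 98]
side 2175.5 [[458.0, 292.0], [395.0, 297.0], [384.0, 260.0], [441.0, 255.0]]
[[612.0, -233.0], [513.0, -237.0], [512.0, -147.0], [609.0, -141.0]] [ 561.4 -189.4   58. ] [92, 99, 90, 97]
tri centre (array([ 563.6476057 , -183.86971679,   51.68189899]), np.float64(0.40131676255755133))
decoy [135, 121, 135, 118]
[ 10 234 148] [[11, 137, 138], [10, 204, 146], [10, 226, 150], [10, 234, 148], [10, 222, 146], [11, 190, 137], [16, 147, 127], [17, 129, 130]] [1, 226, 140]
corner (array([688.70355877, 240.65774906,  47.58483091]), np.float64(1.4757399881390998))
corner (array([ 632.54619655, -313.88219463,   52.01053856]), np.float64(1.7745843252491496))
[686.8 239.7  50. ]
[ 632.4 -314.3   50. ]
[ 397.4 -295.    50. ]
[450.2 261.1  50. ]
```

View pics/crop.png

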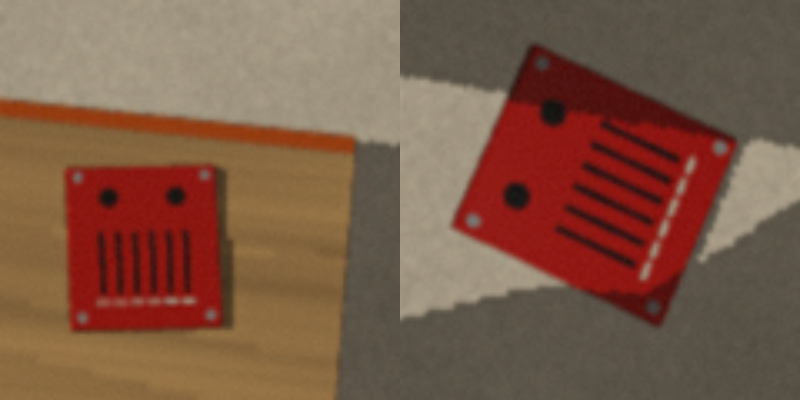

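The crop confirms it: the left plate (on the board, about 98×89 mm) is the red cover, and the right one is a decoy of about 135×120 mm. In riser frame (yaw −5.6°) the cover sits at about (36, −153) mm, turned 7.6° relative to the board. It needs a push of about 67 mm with closed fingers, square to the edge.

>>> {"fn": "apply_moves", "kwargs": {
  "targets": [
    {"x": 0.4, "y": -0.75, "z": 0, "rz": 0.2, "gripper": 255},
    {"x": 0.4, "y": -0.75, "z": 0, "rz": 0.2, "gripper": 255},
    {"x": 0.4, "y": -0.75, "z": 0, "rz": 0.2, "gripper": 255},
    {"x": 0.4, "y": -0.75, "z": 0, "rz": 0.2, "gripper": 255},
    {"x": 0.4, "y": -0.75, "z": 0, "rz": 0.2, "gripper": 255},
    {"x": 0.4, "y": -0.75, "z": 0, "rz": 0.2, "gripper": 255},
    {"x": 0.4, "y": -0.75, "z": 0, "rz": 0.2, "gripper": 255},
    {"x": 0.4, "y": -0.75, "z": 0, "rz": 0.2, "gripper": 255},
    {"x": 0.4, "y": -0.75, "z": 0, "rz": 0.2, "gripper": 255},
    {"x": 0.4, "y": -0.75, "z": 0, "rz": 0.2, "gripper": 255},
    {"x": 0.4, "y": -0.75, "z": 0, "rz": 0.2, "gripper": 255},
    {"x": 0.4, "y": -0.75, "z": 0, "rz": 0.2, "gripper": 255}
  ]
}}

```text
schema error: expected keys x, y, z, rx, ry, rz, gripper
```

>>> {"fn": "apply_moves", "kwargs": {
  "targets": [
    {"x": 0.4, "y": -0.75, "z": 0, "rx": 0, "ry": 0, "rz": 0.2, "gripper": 255},
    {"x": 0.4, "y": -0.75, "z": 0, "rx": 0, "ry": 0, "rz": 0.2, "gripper": 255},
    {"x": 0.4, "y": -0.75, "z": 0, "rx": 0, "ry": 0, "rz": 0.2, "gripper": 255},
    {"x": 0.4, "y": -0.75, "z": 0, "rx": 0, "ry": 0, "rz": 0.2, "gripper": 255},
    {"x": 0.4, "y": -0.75, "z": 0, "rx": 0, "ry": 0, "rz": 0.2, "gripper": 255},
    {"x": 0.4, "y": -0.75, "z": 0, "rx": 0, "ry": 0, "rz": 0.2, "gripper": 255},
    {"x": 0.4, "y": -0.75, "z": 0, "rx": 0, "ry": 0, "rz": 0.2, "gripper": 255},
    {"x": 0.4, "y": -0.75, "z": 0, "rx": 0, "ry": 0, "rz": 0.2, "gripper": 255},
    {"x": 0.4, "y": -0.75, "z": 0, "rx": 0, "ry": 0, "rz": 0.2, "gripper": 255},
    {"x": 0.4, "y": -0.75, "z": 0, "rx": 0, "ry": 0, "rz": 0.2, "gripper": 255},
    {"x": 0.4, "y": -0.75, "z": 0, "rx": 0, "ry": 0, "rz": 0.2, "gripper": 255},
    {"x": 0.4, "y": -0.75, "z": 0, "rx": 0, "ry": 0, "rz": 0.2, "gripper": 255}
  ]
}}

```text
clock: 1.3
position: [451.4, 197.8, 193.1]
tool_rot: [-0.0, 0.05, 0.999, -0.0]
ft_force: [-0.5, 0.2, 0.2]
gripper_width: 0.3
gripper_force: 0.0
```

>>> {"fn": "apply_moves", "kwargs": {
  "targets": [
    {"x": 0.04, "y": -0.742, "z": 0, "rx": 0, "ry": 0, "rz": 0, "gripper": 255},
    {"x": 0.04, "y": -0.742, "z": 0, "rx": 0, "ry": 0, "rz": 0, "gripper": 255},
    {"x": 0.04, "y": -0.742, "z": 0, "rx": 0, "ry": 0, "rz": 0, "gripper": 255},
    {"x": 0.04, "y": -0.742, "z": 0, "rx": 0, "ry": 0, "rz": 0, "gripper": 255},
    {"x": 0.04, "y": -0.742, "z": 0, "rx": 0, "ry": 0, "rz": 0, "gripper": 255},
    {"x": 0.04, "y": -0.742, "z": 0, "rx": 0, "ry": 0, "rz": 0, "gripper": 255},
    {"x": 0.04, "y": -0.742, "z": 0, "rx": 0, "ry": 0, "rz": 0, "gripper": 255},
    {"x": 0.04, "y": -0.742, "z": -0.1, "rx": 0, "ry": 0, "rz": 0, "gripper": 255},
    {"x": 0.04, "y": -0.742, "z": -0.17, "rx": 0, "ry": 0, "rz": 0, "gripper": 255},
    {"x": 0.04, "y": -0.742, "z": -0.17, "rx": 0, "ry": 0, "rz": 0, "gripper": 255},
    {"x": 0.04, "y": -0.742, "z": -0.17, "rx": 0, "ry": 0, "rz": 0, "gripper": 255}
  ]
}}

```text
clock: 2.4
position: [472.2, -173.1, 108.9]
tool_rot: [-0.0, 0.05, 0.999, 0.0]
ft_force: [0.1, 0.5, 0.4]
gripper_width: -0.0
gripper_force: 0.0
```

```bash
python3 - <<'E'
from station import *
from h import *
import pickle
s=read_state();w=read_camera("wrist");c=read_camera("side")
pickle.dump((s,w,c),open("c1.pkl","wb"))
print(s["position"],s["tool_rot"],s["ft_force"],np.round(w["hand_eye"],2).tolist(),np.round(w["camera_matrix"]).tolist())
im=np.hstack([cv2.resize(w["image"],(400,300)),c["image"][130:430,250:640]])
cv2.imwrite("pics/w1.png",im[:,:,::-1])
E
```

```text
[ 472.15973489 -173.08234459  108.87819395] [-4.91047092e-04  4.96007777e-02  9.98769002e-01  5.49374453e-05] [0.11497731 0.53877492 0.38145835] [[-0.0, -0.95, -0.3, 75.87], [1.0, -0.0, 0.0, -0.89], [-0.0, -0.3, 0.95, -180.49], [0.0, 0.0, 0.0, 1.0]] [[344.0, 0.0, 320.0], [0.0, 344.0, 238.0], [0.0, 0.0, 1.0]]
```

View pics/w1.png

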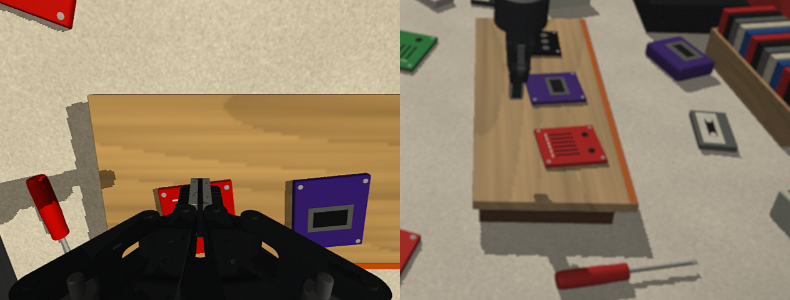

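The wrist view (left half) shows the fingertips at (200,180), in line with the middle of the red cover's rear edge (155,190)–(233,181). The side view shows the tool hovering behind the cover. I'll check the rear edge with wrist rays.

```bash
python3 - <<'E'
from h import *
import pickle
from scipy.spatial.transform import Rotation as R
s,w,c=pickle.load(open("c1.pkl","rb"))
T=np.eye(4);q=s["tool_rot"];T[:3,:3]=R.from_quat([q[1],q[2],q[3],q[0]]).as_matrix();T[:3,3]=s["position"]
w["cam_to_world"]=T@w["hand_eye"]
m=mask(w["image"],*RED,(240,270,390,420))
q,a=quad(m);print(q.tolist())
for p in q: print(plane(w,p,58).round(1))
# board near-edge corner & far edge
for p in((142,152),(600,154)):print("near edge",plane(w,p,50).round(1))
k=max(cv2.findContours(mask(c["image"],*RED,(375,245,465,305)),0,1)[0],key=cv2.contourArea);print(cv2.boundingRect(k))
E
```

```text
[[280.0, 339.0], [261.0, 345.0], [251.0, 301.0], [291.0, 296.0]]
[ 546.9 -212.2   58. ]
[ 550.7 -227.7   58. ]
[ 512.3 -229.4   58. ]
[ 511.2 -199.2   58. ]
near edge [ 398.5 -287.1   50. ]
near edge [430.6  21.1  50. ]
(385, 256, 72, 41)
```

>>> {"fn": "apply_moves", "kwargs": {
  "targets": [
    {"x": 0, "y": 0, "z": -0.05, "rx": 0, "ry": 0, "rz": 0, "gripper": 255},
    {"x": 0, "y": 0, "z": -0.09, "rx": 0, "ry": 0, "rz": 0, "gripper": 255},
    {"x": 0, "y": 0, "z": -0.1, "rx": 0, "ry": 0, "rz": 0, "gripper": 255},
    {"x": 0, "y": 0, "z": -0.105, "rx": 0, "ry": 0, "rz": 0, "gripper": 255},
    {"x": 0, "y": 0, "z": -0.11, "rx": 0, "ry": 0, "rz": 0, "gripper": 255},
    {"x": 0, "y": 0, "z": -0.11, "rx": 0, "ry": 0, "rz": 0, "gripper": 255},
    {"x": 0, "y": 0, "z": -0.11, "rx": 0, "ry": 0, "rz": 0, "gripper": 255}
  ]
}}

```text
clock: 3.2
position: [472.3, -174.1, 53.9]
tool_rot: [0.0, 0.05, 0.999, -0.0]
ft_force: [1.0, -1.1, -0.7]
gripper_width: -0.0
gripper_force: 0.0
```

No contact with the board, and the tip is at z ≈ 53.5. Next I push in slow steps, stopping short of the goal.

>>> {"fn": "apply_moves", "kwargs": {
  "targets": [
    {"x": 0.03, "y": -0.003, "z": 0, "rx": 0, "ry": 0, "rz": 0, "gripper": 255},
    {"x": 0.045, "y": -0.0045, "z": 0, "rx": 0, "ry": 0, "rz": 0, "gripper": 255},
    {"x": 0.06, "y": -0.006, "z": 0, "rx": 0, "ry": 0, "rz": 0, "gripper": 255},
    {"x": 0.07, "y": -0.007, "z": 0, "rx": 0, "ry": 0, "rz": 0, "gripper": 255},
    {"x": 0.08, "y": -0.008, "z": 0, "rx": 0, "ry": 0, "rz": 0, "gripper": 255},
    {"x": 0.09, "y": -0.009, "z": 0, "rx": 0, "ry": 0, "rz": 0, "gripper": 255},
    {"x": 0.1, "y": -0.01, "z": 0, "rx": 0, "ry": 0, "rz": 0, "gripper": 255},
    {"x": 0.11, "y": -0.011, "z": 0, "rx": 0, "ry": 0, "rz": 0, "gripper": 255},
    {"x": 0.12, "y": -0.012, "z": 0, "rx": 0, "ry": 0, "rz": 0, "gripper": 255},
    {"x": 0.13, "y": -0.013, "z": 0, "rx": 0, "ry": 0, "rz": 0, "gripper": 255},
    {"x": 0.13, "y": -0.013, "z": 0, "rx": 0, "ry": 0, "rz": 0, "gripper": 255}
  ]
}}

```text
clock: 4.3
position: [537.5, -180.6, 53.2]
tool_rot: [0.0, 0.05, 0.999, -0.0]
ft_force: [-0.9, -0.7, -0.3]
gripper_width: -0.1
gripper_force: 0.0
```

```bash
cat > m.py <<'E'
from station import *
from h import *
import sys
Ri=np.array([[0.9952,-0.0977],[0.0977,0.9952]]);C=np.array([541.7,-27.1])
s=read_state();t=read_camera("top");c=read_camera("side")
print(s["clock"],s["position"].round(1),s["ft_force"].round(1),"tcp riser",(Ri@(s["position"][:2]-C)).round(1))
for n,k,roi in(("top",t,(330,85,430,210)),("side",c,(375,235,530,310))):
    q,a=quad(mask(k["image"],*RED,roi));w=np.array([Ri@(plane(k,p,58)[:2]-C) for p in q]);print(n,a,w.round(0).tolist(),w.mean(0).round(1))
im=np.hstack([cv2.resize(t["image"][80:280,300:500],(400,400)),cv2.resize(c["image"][190:340,350:500],(400,400))])
cv2.imwrite(f"pics/{sys.argv[1]}.png",im[:,:,::-1])
E
python3 m.py p1
```

```text
4.3 [ 537.5 -180.6   53.2] [-0.9 -0.7 -0.3] tcp riser [  10.8 -153.1]Traceback (most recent call last):
  File "m.py", line 8, in <module>
    q,a=quad(mask(k["image"],*RED,roi));w=np.array([Ri@(plane(k,p,58)[:2]-C) for p in q]);print(n,a,w.round(0).tolist(),w.mean(0).round(1))
        ~~~~^^^^^^^^^^^^^^^^^^^^^^^^^^^
  File "h.py", line 15, in quad
    k=max(cv2.findContours(m,0,cv2.CHAIN_APPROX_NONE)[0],key=cv2.contourArea)
ValueError: max() iterable argument is empty
```

```bash
sed -i 's/^    q,a=quad/    if not mask(k["image"],*RED,roi).any(): print(n,"hidden"); continue\n    q,a=quad/' m.py; python3 m.py p1
```

```text
4.4 [ 536.8 -180.5   53.2] [-0.5 -0.1 -0.1] tcp riser [  10.1 -153.2]
top hidden
side 2162.5 [[90.0, -198.0], [-8.0, -212.0], [-18.0, -122.0], [78.0, -107.0]] [  35.4 -159.6]
```

View pics/p1.png

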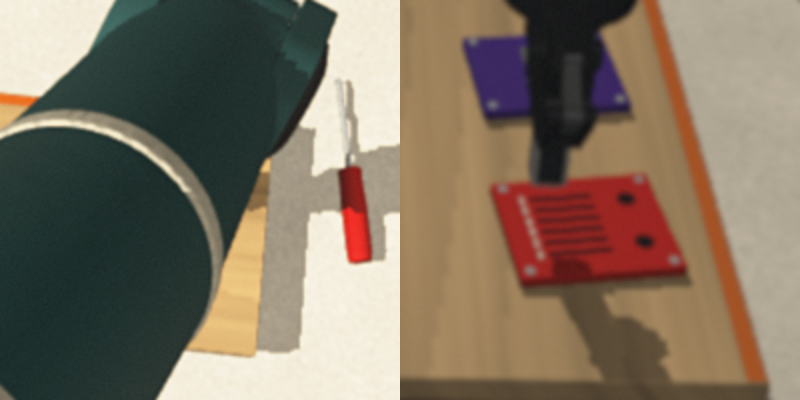

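```bash
python3 - <<'E'
from station import *
from h import *
s=read_state();c=read_camera("side");w=read_camera("wrist");cv2.imwrite("pics/w2.png",w["image"][:,:,::-1])
def proj(c,P):
    p=c["camera_matrix"]@(np.linalg.inv(c["cam_to_world"])@[*P,1])[:3];return (p[:2]/p[2]).round(1)
print(s["position"],s["tool_rot"],s["ft_force"],s["joint_positions"])
for z in(53,70,80,90,100):print(z,proj(c,[*s["position"][:2],z]))
im=cv2.resize(c["image"][190:310,340:500],(800,600),interpolation=2);cv2.imwrite("pics/s2.png",im[:,:,::-1])
# earlier hover check
import pickle
s1,w1,c1=pickle.load(open("c1.pkl","rb"));print("hover tcp px",proj(c1,s1["position"]))
wm=np.linalg.inv(w["hand_eye"])
for z in(0,-20,-40):
  p=w["camera_matrix"]@(wm@[0,0,z,1])[:3];print("tcp in wrist",z,p[:2]/p[2])
E
```

```text
[ 536.64567357 -180.53058381   53.2331274 ] [-7.18583316e-05  5.03515565e-02  9.98731553e-01 -1.87278544e-05] [-0.41633052  0.60489747  0.23102815] [-0.02814017  0.51343684  0.38055212  1.88435105 -0.2590974   0.79204508
  1.96131159]
53 [402.7 274.8]
70 [403.7 266.7]
80 [404.2 261.8]
90 [404.8 256.8]
100 [405.4 251.8]
hover tcp px [364.  246.3]
tcp in wrist 0 [321.16412877 270.84472812]
tcp in wrist -20 [321.3423986 286.10258  ]
tcp in wrist -40 [321.56411605 305.07904973]
```

View pics/s2.png

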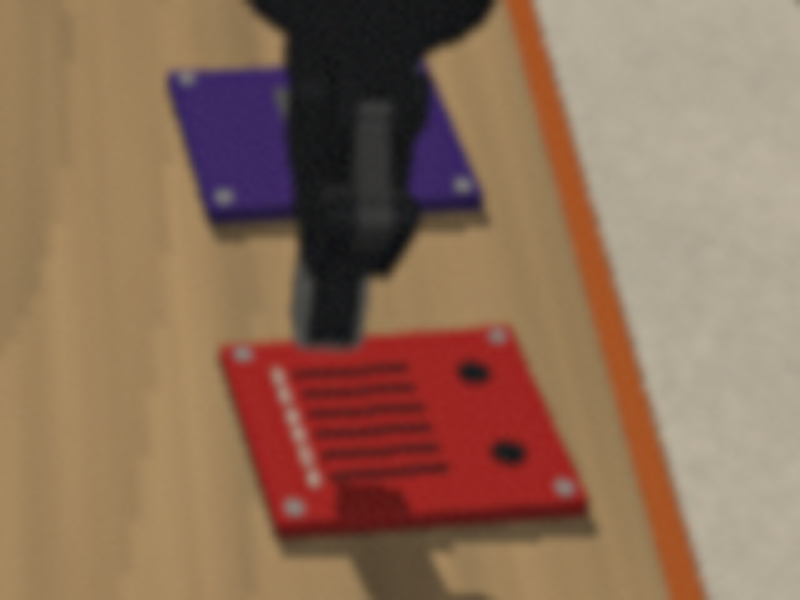

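View pics/w2.png

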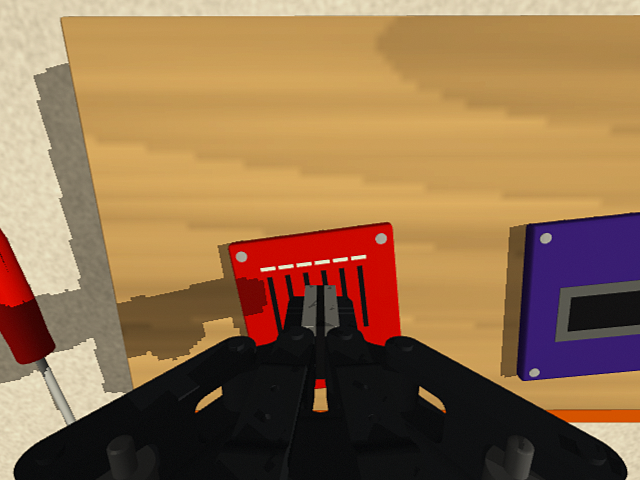

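The cover didn't move. In the side view the finger bottom is at (406,259), but the reported TCP at z=53 projects to (403,275). Its shadow is also detached from it, so the real fingertips hang about 30 mm higher than reported, hovering over the cover. I'll retreat behind the cover, come down in steps and watch the force.

>>> {"fn": "apply_moves", "kwargs": {
  "targets": [
    {"x": -0.06, "y": 0.006, "z": 0, "rx": 0, "ry": 0, "rz": 0, "gripper": 255},
    {"x": -0.13, "y": 0.013, "z": 0, "rx": 0, "ry": 0, "rz": 0, "gripper": 255},
    {"x": -0.13, "y": 0.013, "z": -0.01, "rx": 0, "ry": 0, "rz": 0, "gripper": 255},
    {"x": -0.13, "y": 0.013, "z": -0.02, "rx": 0, "ry": 0, "rz": 0, "gripper": 255},
    {"x": -0.13, "y": 0.013, "z": -0.03, "rx": 0, "ry": 0, "rz": 0, "gripper": 255},
    {"x": -0.13, "y": 0.013, "z": -0.03, "rx": 0, "ry": 0, "rz": 0, "gripper": 255},
    {"x": -0.13, "y": 0.013, "z": -0.03, "rx": 0, "ry": 0, "rz": 0, "gripper": 255}
  ]
}}

```text
clock: 5.3
position: [472.1, -174.1, 38.0]
tool_rot: [-0.0, 0.05, 0.999, -0.0]
ft_force: [-0.4, 0.0, -0.6]
gripper_width: -0.3
gripper_force: 0.0
```

```bash
python3 - <<'E'
from station import *
from h import *
from scipy.spatial.transform import Rotation as R
s=read_state();w=read_camera("wrist");c=read_camera("side")
q=s["tool_rot"];T=np.eye(4);T[:3,:3]=R.from_quat([q[1],q[2],q[3],q[0]]).as_matrix();T[:3,3]=s["position"];w["cam_to_world"]=T@w["hand_eye"]
def proj(c,P):
    p=c["camera_matrix"]@(np.linalg.inv(c["cam_to_world"])@[*P,1])[:3];return (p[:2]/p[2]).round(1)
print(s["position"],s["ft_force"])
for z in(38,50,60,70):print(z,"side",proj(c,[*s["position"][:2],z]),"wrist",proj(w,[*s["position"][:2],z]))
print("wrist px of rear corners z58",proj(w,[513,-229,58]),proj(w,[513,-141,58]))
im=np.hstack([cv2.resize(c["image"][190:310,340:460],(400,400),interpolation=2),cv2.resize(w["image"][200:360,240:400],(400,400),interpolation=2)]);cv2.imwrite("pics/s3.png",im[:,:,::-1])
E
```

```text
[ 472.14227158 -174.09762596   38.01113127] [-0.40191122  0.01606103 -0.62586316]
38 side [361.9 281.2] wrist [321.2 270.8]
50 side [362.3 275.6] wrist [321.3 279.6]
60 side [362.6 270.8] wrist [321.4 287.8]
70 side [362.9 266. ] wrist [321.5 296.9]
wrist px of rear corners z58 [229.4 362.8] [389.5 348.9]
```

View pics/s3.png

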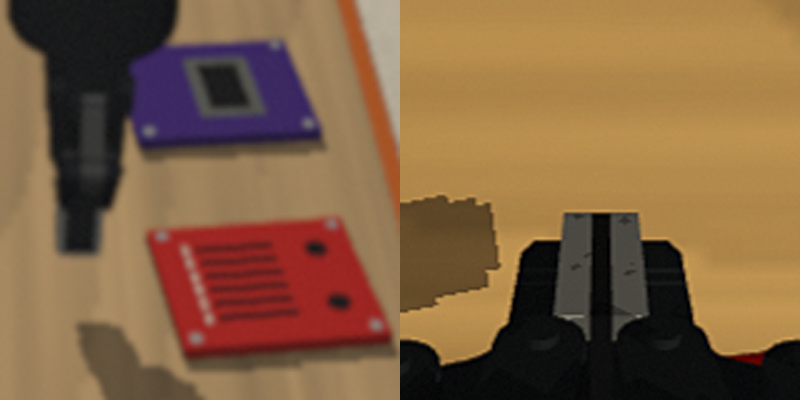

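The finger bottom is at about (363,266), so the tip is at z≈71 against a reported 38. The offset is about 33 mm. I'll descend another 15 mm in steps.

>>> {"fn": "apply_moves", "kwargs": {
  "targets": [
    {"x": 0, "y": 0, "z": -0.01, "rx": 0, "ry": 0, "rz": 0, "gripper": 255},
    {"x": 0, "y": 0, "z": -0.02, "rx": 0, "ry": 0, "rz": 0, "gripper": 255},
    {"x": 0, "y": 0, "z": -0.026, "rx": 0, "ry": 0, "rz": 0, "gripper": 255},
    {"x": 0, "y": 0, "z": -0.03, "rx": 0, "ry": 0, "rz": 0, "gripper": 255},
    {"x": 0, "y": 0, "z": -0.03, "rx": 0, "ry": 0, "rz": 0, "gripper": 255},
    {"x": 0, "y": 0, "z": -0.03, "rx": 0, "ry": 0, "rz": 0, "gripper": 255}
  ]
}}

```text
clock: 6.0
position: [471.9, -174.1, 23.3]
tool_rot: [0.0, 0.05, 0.999, -0.0]
ft_force: [0.9, 0.7, -0.8]
gripper_width: 0.2
gripper_force: 0.0
```

>>> {"fn": "apply_moves", "kwargs": {
  "targets": [
    {"x": 0, "y": 0, "z": -0.002, "rx": 0, "ry": 0, "rz": 0, "gripper": 255},
    {"x": 0, "y": 0, "z": -0.004, "rx": 0, "ry": 0, "rz": 0, "gripper": 255},
    {"x": 0, "y": 0, "z": -0.004, "rx": 0, "ry": 0, "rz": 0, "gripper": 255}
  ]
}}

```text
clock: 6.3
position: [471.9, -174.0, 21.2]
tool_rot: [0.0, 0.05, 0.999, -0.0]
ft_force: [-0.2, 0.4, -0.7]
gripper_width: -0.0
gripper_force: 0.0
```

>>> {"fn": "apply_moves", "kwargs": {
  "targets": [
    {"x": 0, "y": 0, "z": -0.002, "rx": 0, "ry": 0, "rz": 0, "gripper": 255},
    {"x": 0, "y": 0, "z": -0.004, "rx": 0, "ry": 0, "rz": 0, "gripper": 255},
    {"x": 0, "y": 0, "z": -0.004, "rx": 0, "ry": 0, "rz": 0, "gripper": 255}
  ]
}}

```text
clock: 6.6
position: [471.8, -174.0, 19.1]
tool_rot: [-0.0, 0.05, 0.999, -0.0]
ft_force: [-0.1, 0.2, 0.1]
gripper_width: 0.2
gripper_force: 0.0
```

```bash
python3 m.py s4; python3 - <<'E'
import cv2
im=cv2.imread("pics/s4.png")[:,400:];cv2.imwrite("pics/s4b.png",im)
E
```

```text
6.6 [ 471.8 -174.    19.1] [-0.1  0.2  0.1] tcp riser [ -55.2 -153. ]
top hidden
side 2176.5 [[90.0, -198.0], [-6.0, -212.0], [-18.0, -120.0], [78.0, -107.0]] [  35.9 -158.9]
```

View pics/s4b.png

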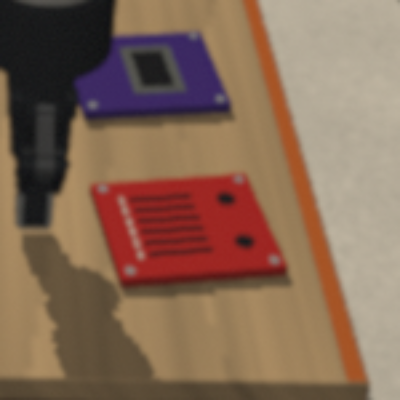

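The tip is at about (362,275), which is z≈52, and its shadow nearly meets it. That is low enough behind the 8 mm plate, so I push.

>>> {"fn": "apply_moves", "kwargs": {
  "targets": [
    {"x": 0.03, "y": -0.003, "z": 0, "rx": 0, "ry": 0, "rz": 0, "gripper": 255},
    {"x": 0.045, "y": -0.0045, "z": 0, "rx": 0, "ry": 0, "rz": 0, "gripper": 255},
    {"x": 0.06, "y": -0.006, "z": 0, "rx": 0, "ry": 0, "rz": 0, "gripper": 255},
    {"x": 0.07, "y": -0.007, "z": 0, "rx": 0, "ry": 0, "rz": 0, "gripper": 255},
    {"x": 0.08, "y": -0.008, "z": 0, "rx": 0, "ry": 0, "rz": 0, "gripper": 255},
    {"x": 0.09, "y": -0.009, "z": 0, "rx": 0, "ry": 0, "rz": 0, "gripper": 255},
    {"x": 0.1, "y": -0.01, "z": 0, "rx": 0, "ry": 0, "rz": 0, "gripper": 255},
    {"x": 0.11, "y": -0.011, "z": 0, "rx": 0, "ry": 0, "rz": 0, "gripper": 255},
    {"x": 0.12, "y": -0.012, "z": 0, "rx": 0, "ry": 0, "rz": 0, "gripper": 255},
    {"x": 0.13, "y": -0.013, "z": 0, "rx": 0, "ry": 0, "rz": 0, "gripper": 255},
    {"x": 0.13, "y": -0.013, "z": 0, "rx": 0, "ry": 0, "rz": 0, "gripper": 255}
  ]
}}

```text
clock: 7.8
position: [537.6, -180.5, 19.3]
tool_rot: [0.0, 0.05, 0.999, -0.0]
ft_force: [-0.3, 0.9, 0.1]
gripper_width: -0.2
gripper_force: 0.0
```

```bash
python3 m.py s5
```

```text
7.8 [ 537.6 -180.5   19.3] [-0.3  0.9  0.1] tcp riser [  10.9 -153.1]
top hidden
side 2139.5 [[122.0, -202.0], [24.0, -211.0], [15.0, -116.0], [113.0, -111.0]] [  68.6 -160. ]
```

The cover is moving: centre x went from 36 to 68.5 mm in the riser frame, and it is squaring up. About 34 mm to go.

>>> {"fn": "apply_moves", "kwargs": {
  "targets": [
    {"x": 0.01, "y": -0.001, "z": 0, "rx": 0, "ry": 0, "rz": 0, "gripper": 255},
    {"x": 0.02, "y": -0.002, "z": 0, "rx": 0, "ry": 0, "rz": 0, "gripper": 255},
    {"x": 0.03, "y": -0.003, "z": 0, "rx": 0, "ry": 0, "rz": 0, "gripper": 255},
    {"x": 0.04, "y": -0.004, "z": 0, "rx": 0, "ry": 0, "rz": 0, "gripper": 255},
    {"x": 0.05, "y": -0.005, "z": 0, "rx": 0, "ry": 0, "rz": 0, "gripper": 255},
    {"x": 0.058, "y": -0.0058, "z": 0, "rx": 0, "ry": 0, "rz": 0, "gripper": 255},
    {"x": 0.064, "y": -0.0064, "z": 0, "rx": 0, "ry": 0, "rz": 0, "gripper": 255},
    {"x": 0.068, "y": -0.0068, "z": 0, "rx": 0, "ry": 0, "rz": 0, "gripper": 255},
    {"x": 0.068, "y": -0.0068, "z": 0, "rx": 0, "ry": 0, "rz": 0, "gripper": 255}
  ]
}}

```text
clock: 8.8
position: [571.1, -184.0, 19.3]
tool_rot: [0.0, 0.05, 0.999, -0.0]
ft_force: [0.1, 0.2, 0.4]
gripper_width: 0.0
gripper_force: 0.1
```

```bash
python3 m.py s6
```

```text
8.8 [ 571.1 -184.    19.3] [0.1 0.2 0.4] tcp riser [  44.6 -153.2]
top hidden
side 2135.0 [[150.0, -118.0], [151.0, -212.0], [41.0, -210.0], [66.0, -118.0]] [ 102.1 -164.6]
```

The centre is at about 102 mm. Now I back off, lift, and clear the view.

>>> {"fn": "apply_moves", "kwargs": {
  "targets": [
    {"x": -0.03, "y": 0.003, "z": 0, "rx": 0, "ry": 0, "rz": 0, "gripper": 255},
    {"x": -0.1, "y": 0.01, "z": 0, "rx": 0, "ry": 0, "rz": 0, "gripper": 255},
    {"x": -0.14, "y": 0.014, "z": 0.05, "rx": 0, "ry": 0, "rz": 0, "gripper": 255},
    {"x": -0.14, "y": 0.014, "z": 0.15, "rx": 0, "ry": 0, "rz": 0, "gripper": 255},
    {"x": -0.14, "y": 0.014, "z": 0.25, "rx": 0, "ry": 0, "rz": 0, "gripper": 255},
    {"x": -0.14, "y": 0.014, "z": 0.35, "rx": 0, "ry": 0, "rz": 0, "gripper": 255},
    {"x": -0.14, "y": 0.2, "z": 0.35, "rx": 0, "ry": 0, "rz": 0, "gripper": 255},
    {"x": -0.14, "y": 0.5, "z": 0.35, "rx": 0, "ry": 0, "rz": 0, "gripper": 255},
    {"x": -0.14, "y": 0.5, "z": 0.35, "rx": 0, "ry": 0, "rz": 0, "gripper": 255},
    {"x": -0.14, "y": 0.8, "z": 0.35, "rx": 0, "ry": 0, "rz": 0, "gripper": 255},
    {"x": -0.14, "y": 0.8, "z": 0.35, "rx": 0, "ry": 0, "rz": 0, "gripper": 255},
    {"x": -0.14, "y": 0.8, "z": 0.35, "rx": 0, "ry": 0, "rz": 0, "gripper": 255}
  ]
}}

```text
clock: 10.1
position: [500.5, 125.1, 194.6]
tool_rot: [0.0, 0.05, 0.999, 0.0]
ft_force: [2.1, -0.6, -0.1]
gripper_width: -0.3
gripper_force: 0.0
```

```bash
python3 m.py f
```

```text
10.1 [500.5 125.1 194.6] [ 2.1 -0.6 -0.1] tcp riser [-55.9 147.4]
top 2011.5 [[153.0, -204.0], [53.0, -204.0], [52.0, -117.0], [150.0, -113.0]] [ 102.1 -159.6]
side 2221.5 [[150.0, -118.0], [151.0, -212.0], [53.0, -210.0], [51.0, -121.0]] [ 101.3 -165.3]
```

View pics/f.png

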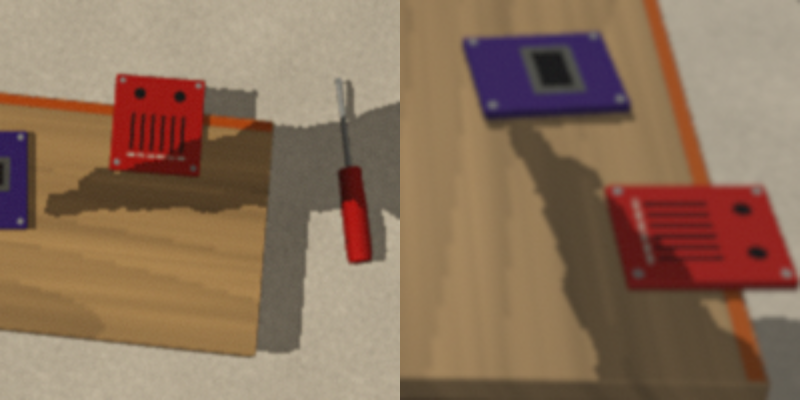

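The picture shows the red cover square to the edge, with about 32 mm of it over the orange stripe (top crop, rows 75–175, edge at about row 110). Its centre is at about x=102, y=−160 in the riser frame. It lies flat, the purple cover hasn't moved and the arm is clear.

```bash
python3 -c "
from station import *
print(finish_job())"
```

```text
the job is handed in; nothing more can be done
None
```

The job is handed in: the red cover lies flat and square to the orange edge with about 32 mm over it, and the arm is clear; the verdict was not shown, and I did not re-measure the purple and black covers at the end (purple looked unmoved, and the arm never worked near black).

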